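# Stack and lift a covered circuit-board pile

## Robot

A 7-joint arm with a two-finger parallel gripper is mounted at the origin on the work surface. World frame = base frame: x ahead of the robot, y to its left, z up, the work surface at z = 0. Lengths are in m, angles in rad, forces in N, time in s.
With the tool pointing down it reaches from about 0.35 to 0.9 m from the base axis. Payload 19.9 kg.
Tool frame: the origin (TCP) lies midway between the tips of the shut fingers; the grasp point (between the pads) lies 19 mm behind it; z points along the fingers, y is the direction in which the jaws open and shut (so a half turn about z gives the same grasp; the last joint's range is limited). The gripper opens to 85 mm and grips with 20 to 120 N. Pads are 22 mm wide; open, the fingers measure 114 mm over their backs; the gripper's body (76 mm by 85 mm) begins 54 mm behind the grasp point. The pads swing forward as they close: fully open they stand 13 mm farther back than shut.
Start: joints at [-1.391, 0.417, -0.01, 1.614, 0.005, 1.111, -0.053], TCP at [0.137, 0.61, 0.231] pointing down, gripper open.
Joint ranges: [-2.81, 2.81], [-0.39, 2.02], [-1.27, 1.25], [0.06, 2.57], [-1.19, 4.33], [0.19, 2], [-2.82, 2.82]. Speed limits (rad/s): [1.89, 1.89, 2.39, 2.39, 3.01, 3.01, 3.01].

## Interface

Orientations are given as a 3x3 rotation matrix whose columns are the frame's x, y, z axes.
In Python, from bench import arm gives the robot as it stands.
- The arm moves only by the tool drive_tool, never from a script. Its argument "targets" is one flat list of numbers, 7 for each row, row after row: the turn, a rotation vector about the tool's x, y, z in rad, then the shift along the tool's x, y, z in mm, then the finger opening in mm, from 0 to 85.4. A call has 1 to 5 rows; each row is the pose to reach, as a shift and turn from the pose commanded when the call began, along the tool's axes at that moment; what a row does not reach only later rows make up. A row lasts 1/8 s, in which the tool goes at most 62.5 mm and 10.7 degrees, less where a joint would pass 70% of its speed; a pose out of reach is approached as far as the arm can. A call with a gripper value outside its range is refused whole. The fingers move at their own pace and stop on an object; the grip force is fixed at half the most. Time passes only in rows, so rows that repeat a pose let the fingers close. It gives the time, the measured TCP pose, the force and the opening at its end, in the units of the state.
- arm.sense(): the state, without advancing time (a new reading comes with each control period).
- arm.capture(name): name is "side" or "top"; returns the picture (384x512x3 uint8, red, green, blue); there is no depth.
- arm.calibration(name): a dict with "intrinsics" (3x3 intrinsics, pixels), "cam_to_world" (4x4, takes a point from camera to world coordinates). Camera axes: x right, y down, z forward; pixel columns grow to the right and rows downward; lengths in m; the calibration is good to about 2 mm. A picture is of the moment at which its call begins. calibration takes no time and is no camera call.
- arm.close_job(): hands the job in, once; it reports no verdict.
Trained networks look in the newest picture that a camera, given by its name, has taken for a name from the list of things; names that differ only in an ending like _2 or _b are one class to them, and where a whole thing is asked for, a point or a joint stands for the part that bears it (a point fixed in the world has none). Each returns a list of dicts, best first, with "confidence" (0 to 1); they miss things now and then, are a little off and sometimes report something else, mostly with a low value. They report only what shows in the picture. A call takes as long as a camera call. They do not tell look-alikes from the thing itself.
- arm.recognise(camera, name): "box" ([left, top, right, bottom] in pixels, round what is visible of it).
- arm.spot_point(camera, name): "location" ([column, row] in pixels: a listed point, or the origin of a listed thing).
The state is a dict: "clock": time; "qpos": joint angles; "qvel": joint speeds; "tau": joint torques, N m; "eef_pos": TCP position; "ee_rot": TCP orientation; "ft_force": force on the tool from outside, world axes, zero at the start; "moment": the same for the moment, N m; "gripper_width": finger opening in m.
Only numpy, scipy, OpenCV 4.12 (cv2) and the standard library are available. Lean on these libraries where they do the work, as an engineer would, in place of code of your own. Each camera call takes 0.05 s, during which the arm holds its last target. There are 200 camera calls.

## Task

First lay the board carrier squarely on the base carrier that sits on the stand, with an even ledge showing all round, and let it go; then lay the slotted cover plate squarely on top of that and let it go. Then grip the pile by the base carrier at the bottom, lift all three together about 10 cm off the stand, and finish while still holding the pile in the air, level and steady. Do not tip the base carrier on the way and leave the other things on the bench alone.

Things in the scene. Friction and masses are not known exactly. Their poses are not given: they have to be found in the camera images.
- stand: Fixed stand near the middle of the bench: black pedestal block 90 x 36 mm (x, y) whose top is 40 mm above the bench, on a dark steel foot plate 150 x 100 x 8 mm. Origin: centre of the underside of the foot, on the bench; x along the pedestal's length, z up. The pedestal is narrower than the base carrier, which overhangs it by 14 mm along both long sides.
- base_carrier: Base carrier: aluminium frame with a green circuit board sunk below its rim, 110 x 64 x 16 mm (x, y, z), about 0.25 kg. It lies loose on the stand's pedestal at the start, roughly centred and lined up with it. Origin: centre of the underside; x along its length, z up. Largest of the three; its flat long sides can be gripped across y.
- board_carrier: Board carrier: smaller aluminium frame with a green circuit board sunk below its rim, 100 x 56 x 12 mm (x, y, z), about 0.16 kg. Lies flat on the bench to one side of the stand (left or right varies). Origin: centre of the underside; x along its length, z up. Laid centred on the base carrier it leaves a ledge 5 mm wide at the ends and 4 mm at the long sides. The rim is flat: nothing locates it.
- cover_plate: Cover plate: plain flat aluminium plate with seven dark slots across it, 100 x 56 x 8 mm (x, y, z), about 0.12 kg. Lies flat on the bench on the other side of the stand. Origin: centre of the underside; x along its length, z up. Same outline as the board carrier.
- mouse: Black computer mouse, 105 x 60 x 32 mm, beyond the stand. Leave alone. Origin: centre of the underside.
- lab_camera: Small grey camera on a foot, lens up, 60 x 50 x 77 mm, beyond the stand. Leave alone. Origin: centre of the underside.
- stop_box: Grey box with a stop button, 75 x 75 x 74 mm, far left of the bench. Leave alone. Origin: centre of the underside.
- screwdriver: Screwdriver, 200 mm long, lying at the far right of the bench. Leave alone. Origin: under its middle.
Things that resemble listed ones, but are neither listed nor needed, are in the scene too. What is shaped like the cover_plate but pink or yellow is not meant.

How it is judged:
On the way, in this order (a step that is already met when the one before it is completed fails the run):
1. the board carrier lies squarely on the base carrier, which is on the stand, released (centred within 6 mm, square within 7 degrees) (x of board_carrier in the frame of base_carrier between -0.006 and 0.006 m and y of board_carrier in the frame of base_carrier between -0.006 and 0.006 m and z of board_carrier in the frame of base_carrier between 0.014 and 0.018 m and angle between the x axis of board_carrier and the x axis of base_carrier, either way round below 0.12 rad and contact force between board_carrier and base_carrier above 0.3 N and contact force between base_carrier and stand above 0.5 N and contact force between the fingers and board_carrier below 0.05 N and linear speed of board_carrier below 0.03 m/s), for 0.2 s.
2. the cover plate lies squarely on the board carrier, with the pile on the stand, and is released (centred within 6 mm, square within 7 degrees) (x of cover_plate in the frame of board_carrier between -0.006 and 0.006 m and y of cover_plate in the frame of board_carrier between -0.006 and 0.006 m and z of cover_plate in the frame of board_carrier between 0.01 and 0.014 m and angle between the x axis of cover_plate and the x axis of board_carrier, either way round below 0.12 rad and x of board_carrier in the frame of base_carrier between -0.006 and 0.006 m and y of board_carrier in the frame of base_carrier between -0.006 and 0.006 m and z of board_carrier in the frame of base_carrier between 0.014 and 0.018 m and angle between the x axis of board_carrier and the x axis of base_carrier, either way round below 0.12 rad and contact force between cover_plate and board_carrier above 0.3 N and contact force between base_carrier and stand above 0.5 N and contact force between the fingers and cover_plate below 0.05 N and linear speed of cover_plate below 0.03 m/s), for 0.2 s.
At the end, for the whole second after the job is handed in: The robot still grips the base carrier, its underside 60 to 180 mm above the stand's top, level within 5 degrees and still; the board carrier lies on it (within 8 mm of centre, 7 degrees of square) and the cover plate on that (within 10 mm, 7 degrees) (z of base_carrier in the frame of stand between 0.1 and 0.22 m and contact force between the fingers and base_carrier above 1 N and contact force between base_carrier and stand below 0.05 N and x of board_carrier in the frame of base_carrier between -0.008 and 0.008 m and y of board_carrier in the frame of base_carrier between -0.008 and 0.008 m and z of board_carrier in the frame of base_carrier between 0.014 and 0.018 m and angle between the x axis of each of board_carrier, cover_plate and the x axis of base_carrier, either way round below 0.12 rad and x of cover_plate in the frame of base_carrier between -0.01 and 0.01 m and y of cover_plate in the frame of base_carrier between -0.01 and 0.01 m and z of cover_plate in the frame of base_carrier between 0.026 and 0.03 m and angle between base_carrier's own z axis and vertical below 0.09 rad and angle between each of board_carrier, cover_plate's own z axis and vertical below 0.12 rad and linear speed of base_carrier below 0.02 m/s and angular speed of base_carrier below 0.15 rad/s and linear speed of cover_plate below 0.03 m/s); the arm keeps its last pose, push and grip.
It fails at once if a bystander was moved (more than 25 mm) (distance of any of mouse, lab_camera, stop_box, screwdriver from where it was at the start of the episode above 0.025 m).
It fails at once if the base carrier was tipped by more than 15 degrees (angle between base_carrier's own z axis and vertical above 0.26 rad).
It also fails if it takes over 72 s, if anything falls off the work surface, if the arm or the gripper's body presses on something with over 40 N, if the wrist force passes 120 N, or if a joint passes its speed limit or range.

## Working session

There is one attempt and no reset: what is moved stays moved. The work goes in short steps, Python scripts to look and compute and a tool call to move; the robot and the scene stay as the last step left them, time stands still between calls to the robot, and variables do not carry over. Pictures are saved under pics/ and viewed, about 8 in all and at most 12, crops included, and the job is handed in when it is done.

Besides the shell and the picture viewer there is one more tool, called as name(argument=value, ...) on one line, values as JSON. drive_tool: Moves the arm, as the interface text tells. Its arguments: {"type":"object","properties":{"targets":{"type":"array","items":{"type":"number"}}},"required":["targets"]}

```bash
mkdir -p pics; ls
cat > h.py <<'E'
import numpy as np, cv2
from bench import arm
def save(n,img,scale=1,crop=None):
    if crop: img=img[crop[1]:crop[3],crop[0]:crop[2]]
    img=cv2.resize(img,None,fx=scale,fy=scale,interpolation=cv2.INTER_CUBIC)
    cv2.imwrite('pics/'+n+'.png',img[:,:,::-1])
def pix2w(cam,uv,z):
    c=arm.calibration(cam);K=np.array(c['intrinsics']);T=np.array(c['cam_to_world'])
    d=T[:3,:3]@np.linalg.solve(K,[uv[0],uv[1],1]);o=T[:3,3]
    return o+d*(z-o[2])/d[2]
def w2pix(cam,p):
    c=arm.calibration(cam);K=np.array(c['intrinsics']);T=np.linalg.inv(np.array(c['cam_to_world']))
    q=K@(T[:3,:3]@np.array(p)+T[:3,3]);return q[:2]/q[2]
E
python3 - <<'E'
from h import *
np.set_printoptions(precision=3,suppress=True)
t=arm.capture('top');s=arm.capture('side')
save('t0',t,1.5);save('s0',s,1.5)
for c in('top','side'):
    k=arm.calibration(c);print(c,k)
for n in ['stand','base_carrier','board_carrier','cover_plate','mouse','lab_camera','stop_box','screwdriver']:
    for r in arm.recognise('top',n)[:3]: print(n,np.round(r['box']),round(r['confidence'],2),pix2w('top',[(r['box'][0]+r['box'][2])/2,(r['box'][1]+r['box'][3])/2],.01))
print(arm.sense())
E
```

```text
pics
top {'intrinsics': array([[490.815,   0.   , 253.393],
       [  0.   , 490.815, 201.009],
       [  0.   ,   0.   ,   1.   ]]), 'cam_to_world': array([[-0.001, -0.992,  0.128,  0.418],
       [-1.   ,  0.003,  0.019, -0.017],
       [-0.019, -0.128, -0.992,  1.355],
       [ 0.   ,  0.   ,  0.   ,  1.   ]])}
side {'intrinsics': array([[483.174,   0.   , 253.309],
       [  0.   , 483.174, 186.889],
       [  0.   ,   0.   ,   1.   ]]), 'cam_to_world': array([[ 0.802, -0.462,  0.378,  0.17 ],
       [-0.597, -0.624,  0.504, -0.562],
       [ 0.002, -0.63 , -0.777,  0.903],
       [ 0.   ,  0.   ,  0.   ,  1.   ]])}
stand [248. 194. 288. 248.] 0.82 [ 0.536 -0.03   0.01 ]
base_carrier [255. 200. 281. 240.] 0.74 [ 0.539 -0.032  0.01 ]
board_carrier [345. 233. 369. 272.] 0.7 [ 0.45  -0.272  0.01 ]
cover_plate [148. 251. 190. 289.] 0.85 [0.404 0.238 0.01 ]
cover_plate [156. 192. 190. 232.] 0.81 [0.562 0.231 0.01 ]
cover_plate [204. 274. 243. 297.] 0.61 [0.362 0.09  0.01 ]
mouse [207. 120. 241. 160.] 0.93 [0.765 0.091 0.01 ]
mouse [345. 234. 367. 269.] 0.2 [ 0.452 -0.269  0.01 ]
lab_camera [286. 120. 310. 144.] 0.62 [ 0.787 -0.116  0.01 ]
stop_box [135. 140. 172. 176.] 0.93 [0.716 0.288 0.01 ]
screwdriver [372. 119. 384. 189.] 0.91 [ 0.721 -0.339  0.01 ]
{'clock': 0.5, 'qpos': array([-1.391,  0.417, -0.01 ,  1.614,  0.005,  1.111, -0.053]), 'qvel': array([ 0.001, -0.001, -0.001, -0.001, -0.   , -0.002, -0.001]), 'tau': array([ -0.   , -86.367,   0.678, -43.498,   0.019,   0.002,   0.   ]), 'eef_pos': array([0.137, 0.61 , 0.231]), 'ee_rot': array([[-0.975,  0.22 ,  0.   ],
       [ 0.22 ,  0.975, -0.   ],
       [-0.   , -0.   , -1.   ]]), 'ft_force': array([-0.566, -1.34 ,  0.728]), 'moment': array([ 0.014,  0.036, -0.058]), 'gripper_width': 0.08539844599521491}
```

Run:
```python
import cv2
t=cv2.imread('pics/t0.png');t=cv2.resize(t,None,fx=1/1.5,fy=1/1.5,interpolation=cv2.INTER_AREA)
c=t[105:305,125:391]
cv2.imwrite('pics/t0c.png',cv2.resize(c,None,fx=3,fy=3,interpolation=cv2.INTER_CUBIC))
```

```text
(no output)
```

View pics/t0c.png

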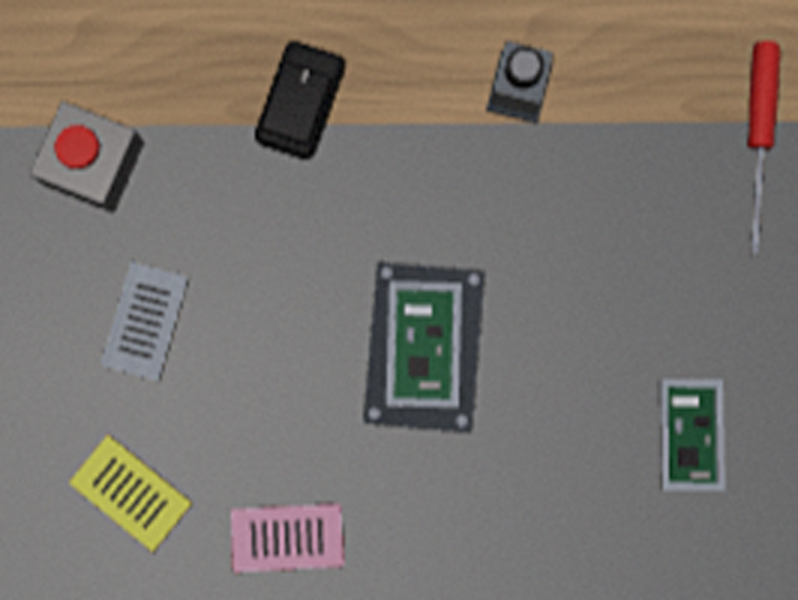

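View pics/s0.png

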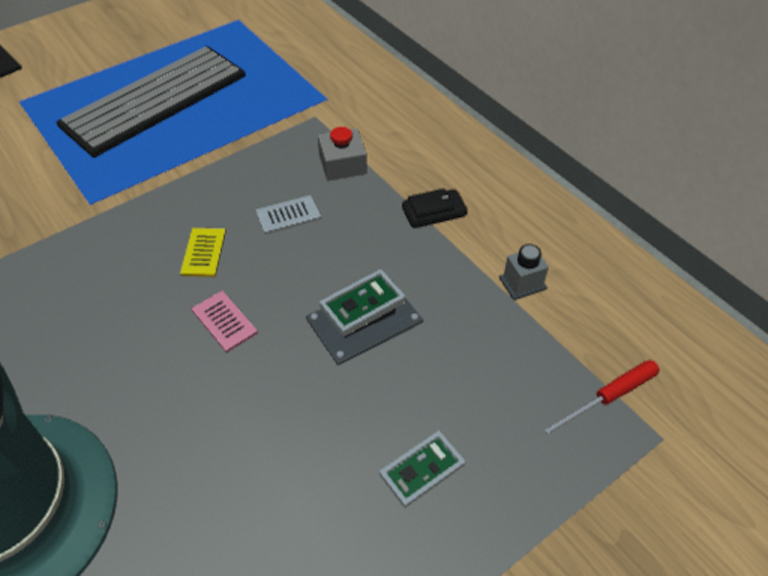

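Candidates for the cover plate in the top image are grey (173,212), yellow (168,270) and pink (223,285). The grey one is meant, because pink and yellow are excluded, and the enlarged crop confirms this. The board carrier is on the right at (356,250). The base is on the stand at (267,220).

```bash
cat >> h.py <<'E'
def measure(cam,img,c0,z,half=0.075,S=2000,bg=None,debug=None):
    """rectify the plane z around c0, mask rim/board, fit rect -> centre, yaw, size"""
    n=int(2*half*S)
    P=np.float32([[c0[0]-half,c0[1]-half],[c0[0]+half,c0[1]-half],[c0[0]+half,c0[1]+half],[c0[0]-half,c0[1]+half]])
    src=np.float32([w2pix(cam,[p[0],p[1],z]) for p in P])
    H=cv2.getPerspectiveTransform(src,np.float32([[0,0],[n,0],[n,n],[0,n]]))
    w=cv2.warpPerspective(img,H,(n,n),flags=cv2.INTER_CUBIC)
    f=w.astype(int);v=f.max(2);b=f[n//2-n//2:].reshape(-1,3)
    sat=v-f.min(2)
    th=bg if bg else np.median(v)+28
    m=((v>th)|((f[:,:,1]-f[:,:,0])>25)).astype(np.uint8)
    m=cv2.morphologyEx(m,cv2.MORPH_OPEN,np.ones((5,5)))
    k,l,st,ce=cv2.connectedComponentsWithStats(m)
    i=1+np.argmax(st[1:,4]);pts=cv2.findNonZero((l==i).astype(np.uint8))
    r=cv2.minAreaRect(cv2.convexHull(pts))
    if debug:
        o=w.copy();cv2.drawContours(o,[cv2.boxPoints(r).astype(int)],0,(255,0,0),1);save(debug,o)
    (cx,cy),(a,bb),ang=r
    if a<bb: ang+=90;a,bb=bb,a
    ang=(ang+90)%180-90
    return np.array([c0[0]-half+cx/S,c0[1]-half+cy/S]),np.deg2rad(ang),(a/S*1e3,bb/S*1e3)
E
python3 - <<'E'
from h import *
np.set_printoptions(precision=4,suppress=True)
for cam in('top','side'):
    img=arm.capture(cam)
    for nm,c,z,bg in [('base',(.53,-.03),.056,125),('board',(.45,-.272),.012,None),('cover',(.562,.231),.008,None)]:
        print(cam,nm,*measure(cam,img,c,z,bg=bg,debug=f'd_{cam}_{nm}'))
m=[np.hstack([cv2.imread(f'pics/d_{c}_{n}.png') for n in('base','board','cover')]) for c in('top','side')]
m=np.vstack(m);cv2.imwrite('pics/dbg.png',cv2.resize(m,(798,532)))
E
```

```text
top base [ 0.5365 -0.0251] -0.034869700258788994 (110.41539001464844, 63.63571166992188)
top board [ 0.4575 -0.2673] 0.0 (85.99998474121094, 41.49999237060547)
top cover [0.6115 0.2335] -1.5707963267948966 (3.0, 2.0)
side base [ 0.5403 -0.0233] -0.032246886059224454 (111.81280517578125, 65.99793243408203)
side board [ 0.4605 -0.2674] -0.009523464058123356 (99.3859634399414, 55.292728424072266)
side cover [0.567  0.2344] -0.2702498642540799 (101.10429382324219, 58.03713607788086)
```

View pics/dbg.png

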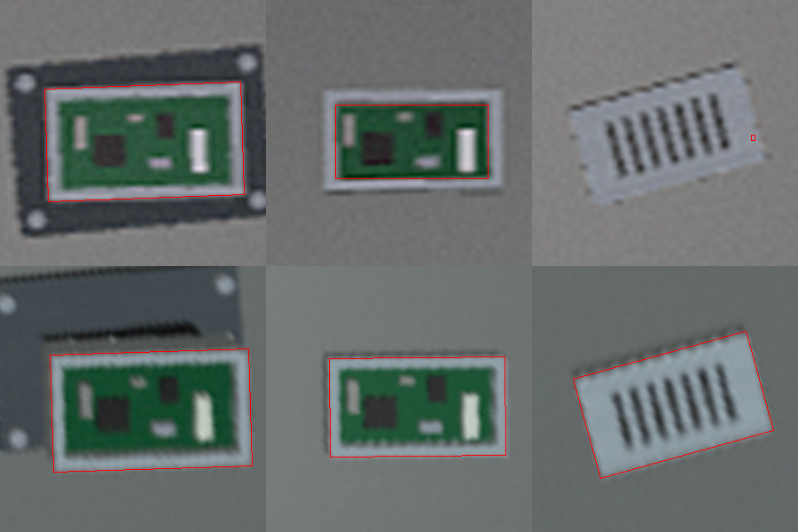

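```bash
cat >> h.py <<'E'
from scipy.spatial.transform import Rotation as Ro
def goal(x,y,z,yaw):
    """turn/shift in tool axes from the present pose to a downward pose with jaws along object y"""
    s=arm.sense();R=np.array(s['ee_rot']);p=np.array(s['eef_pos'])
    c,q=np.cos(yaw),np.sin(yaw);G=np.array([[-c,-q,0],[-q,c,0],[0,0,-1]]).T
    G=np.column_stack([[-c,-q,0],[-q,c,0],[0,0,-1]])
    print('turn',np.round(Ro.from_matrix(R.T@G).as_rotvec(),3),'shift mm',np.round(R.T@(np.array([x,y,z])-p)*1e3,1))
E
python3 - <<'E'
from h import *
goal(.45,.22,.2,0); goal(.459,-.267,.15,-.005)
E
```

```text
turn [-0.     0.    -0.222] shift mm [-390.6 -311.4   31.3]
turn [-0.     0.    -0.217] shift mm [-506.5 -784.5   81.3]
```

drive_tool(targets=[0, 0, -0.22, -390, -311, 0, 85, 0, 0, -0.22, -390, -311, 0, 85, 0, 0, -0.22, -390, -311, 0, 85, 0, 0, -0.22, -390, -311, 0, 85, 0, 0, -0.22, -390, -311, 0, 85])

```text
clock: 1.23
eef_pos: [0.334, 0.3642, 0.2316]
ee_rot: [[-1.0, 0.002, 0.0], [0.002, 1.0, 0.001], [-0.0, 0.001, -1.0]]
ft_force: [1.5, 0.5, -0.5]
gripper_width: 0.0849
```

Run:
```python
from h import *
print(arm.sense()['clock']);goal(.459,-.267,.15,-.005)
```

```text
1.225
turn [0.001 0.    0.003] shift mm [-126.1 -631.    81.3]
```

drive_tool(targets=[0, 0, 0, -120, -630, 0, 85, 0, 0, 0, -120, -630, 0, 85, 0, 0, 0, -120, -630, 0, 85, 0, 0, 0, -120, -630, 0, 85, 0, 0, 0, -120, -630, 0, 85])

```text
clock: 1.85
eef_pos: [0.391, 0.0568, 0.2317]
ee_rot: [[-1.0, 0.002, 0.001], [0.002, 1.0, 0.001], [-0.001, 0.001, -1.0]]
ft_force: [1.7, -0.3, 0.0]
gripper_width: 0.0851
```

Run:
```python
from h import *
goal(.459,-.267,.12,-.005)
```

```text
turn [0.001 0.001 0.003] shift mm [ -68.4 -323.8  111.5]
```

drive_tool(targets=[0, 0, 0, -67, -322, 110, 85, 0, 0, 0, -67, -322, 110, 85, 0, 0, 0, -67, -322, 110, 85, 0, 0, 0, -67, -322, 110, 85, 0, 0, 0, -67, -322, 110, 85])

```text
clock: 2.48
eef_pos: [0.4512, -0.2333, 0.1317]
ee_rot: [[-1.0, 0.001, 0.001], [0.001, 1.0, -0.0], [-0.001, -0.0, -1.0]]
ft_force: [1.6, 2.2, 0.9]
gripper_width: 0.0851
```

drive_tool(targets=[0, 0, 0, -20, -65, 20, 85, 0, 0, 0, -20, -65, 20, 85])

```text
clock: 2.72
eef_pos: [0.4698, -0.3003, 0.1109]
ee_rot: [[-1.0, 0.006, -0.002], [0.006, 1.0, -0.002], [0.002, -0.002, -1.0]]
ft_force: [-0.4, 1.1, 0.5]
gripper_width: 0.0849
```

Run:
```python
from h import *
img=arm.capture('side');goal(.459,-.267,.0,-.005)
print(measure('side',img,(.455,-.267),.012))
save('s1',img,2,(200,200,512,384))
for z,o in((0,0),(.0,0)):pass
s=arm.sense();print(s['eef_pos'],w2pix('side',s['eef_pos']),w2pix('top',s['eef_pos']))
```

```text
turn [-0.001 -0.002  0.   ] shift mm [ 11.   32.2 111.2]
(array([ 0.46057867, -0.26745724]), np.float64(-0.012499413418232401), (99.8609390258789, 55.98311996459961))
[ 0.46999639 -0.29910502  0.11118987] [299.20136494 296.71849109] [375.06214096 243.3676169 ]
```

drive_tool(targets=[0, 0, 0, 11, 32, 60, 85, 0, 0, 0, 11, 32, 60, 85, 0, 0, 0, 11, 32, 60, 85, 0, 0, 0, 11, 32, 60, 85])

```text
clock: 3.28
eef_pos: [0.4606, -0.2648, 0.0535]
ee_rot: [[-1.0, 0.001, 0.002], [0.001, 1.0, -0.001], [-0.002, -0.001, -1.0]]
ft_force: [-0.1, 0.1, 0.2]
gripper_width: 0.0851
```

Run:
```python
from h import *
a=arm.capture('side');b=arm.capture('top');goal(.459,-.267,-.001,-.005);print(arm.sense()['eef_pos'])
def cr(im,cam):
    u=w2pix(cam,[.46,-.267,.03]).astype(int);return cv2.resize(im[u[1]-60:u[1]+60,u[0]-65:u[0]+65],None,fx=3,fy=3,interpolation=cv2.INTER_CUBIC)
save('p1',np.hstack([cr(a,'side'),cr(b,'top')]))
```

```text
turn [-0.001  0.002  0.003] shift mm [ 1.5 -2.  54.2]
[ 0.46036493 -0.26492272  0.05323907]
```

View pics/p1.png

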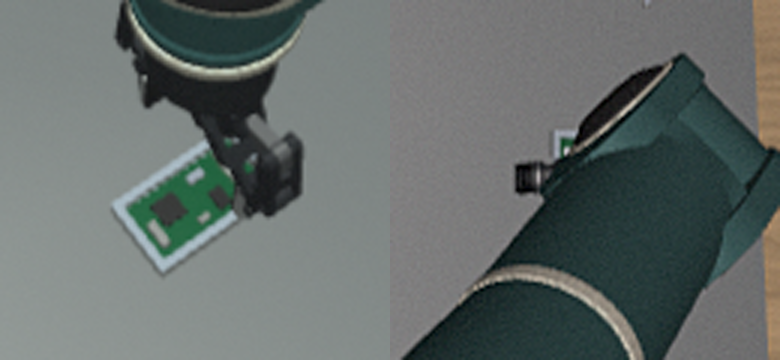

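The side crop shows the open jaws straddling the carrier, with the near finger just outside its right edge at about (270,170). I'll descend and close.

drive_tool(targets=[0, 0, 0, 1, -2, 30, 85, 0, 0, 0, 1, -2, 54, 85, 0, 0, 0, 1, -2, 54, 85, 0, 0, 0, 1, -2, 54, 85, 0, 0, 0, 1, -2, 54, 50])

```text
clock: 4.0
eef_pos: [0.4593, -0.2668, -0.0007]
ee_rot: [[-1.0, 0.002, 0.001], [0.002, 1.0, -0.001], [-0.001, -0.001, -1.0]]
ft_force: [-0.3, 0.5, -0.7]
gripper_width: 0.0693
```

drive_tool(targets=[0, 0, 0, 0, 0, 0, 40, 0, 0, 0, 0, 0, 0, 40, 0, 0, 0, 0, 0, 0, 40, 0, 0, 0, 0, 0, 0, 40, 0, 0, 0, 0, 0, 0, 40])

```text
clock: 4.62
eef_pos: [0.4592, -0.2667, -0.0006]
ee_rot: [[-1.0, 0.002, 0.001], [0.002, 1.0, -0.0], [-0.001, -0.0, -1.0]]
ft_force: [-3.7, 2.0, 17.5]
gripper_width: 0.0544
```

drive_tool(targets=[0, 0, 0, 0, 0, -30, 40, 0, 0, 0, 0, 0, -70, 40, 0, 0, 0, 0, 0, -120, 40, 0, 0, 0, 0, 0, -120, 40, 0, 0, 0, 0, 0, -120, 40])

```text
clock: 5.25
eef_pos: [0.4586, -0.266, 0.118]
ee_rot: [[-1.0, 0.001, 0.0], [0.001, 1.0, 0.0], [-0.0, 0.0, -1.0]]
ft_force: [1.2, -0.7, -2.9]
gripper_width: 0.0541
```

Run:
```python
from h import *
a=arm.capture('side');s=arm.sense();p=s['eef_pos'];print(p,s['gripper_width'],s['ft_force'])
u=w2pix('side',p).astype(int);save('p2',a,4,(max(u[0]-75,0),u[1]-70,u[0]+75,u[1]+70))
print(w2pix('side',[p[0],p[1],p[2]+.012]))
goal(.5384,-.0242,.13,-.033)
```

```text
[ 0.45827357 -0.26600779  0.11743558] 0.05447193561992406 [-0.26901667  0.09039999 -2.29769191]
[282.9272701  281.93259163]
turn [ 0.001 -0.001  0.031] shift mm [-79.7 241.9 -12.5]
```

View pics/p2.png

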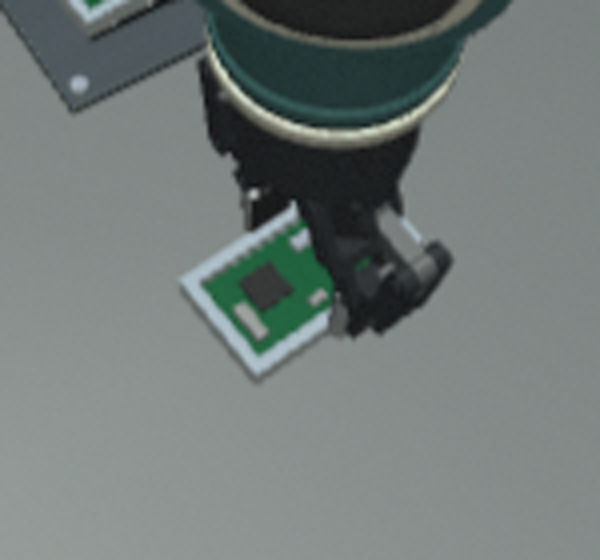

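drive_tool(targets=[0, 0, 0.033, -81, 242, -12, 40, 0, 0, 0.033, -81, 242, -12, 40, 0, 0, 0.033, -81, 242, -12, 40, 0, 0, 0.033, -81, 242, -12, 40, 0, 0, 0.033, -81, 242, -12, 40])

```text
clock: 5.92
eef_pos: [0.5405, -0.0199, 0.1288]
ee_rot: [[-1.0, 0.028, -0.002], [0.028, 1.0, 0.001], [0.002, 0.001, -1.0]]
ft_force: [-0.4, -1.3, -1.5]
gripper_width: 0.0536
```

Run:
```python
from h import *
goal(.539,-.0238,.07,-.033)
```

```text
turn [ 0.001 -0.002  0.005] shift mm [ 1.3 -4.  58.8]
```

drive_tool(targets=[0, 0, 0.004, 1, -3, 40, 40, 0, 0, 0.004, 1, -3, 59, 40, 0, 0, 0.004, 1, -3, 59, 40, 0, 0, 0.004, 1, -3, 59, 40, 0, 0, 0.004, 1, -3, 59, 40])

```text
clock: 6.55
eef_pos: [0.5396, -0.0277, 0.0721]
ee_rot: [[-0.999, 0.039, 0.001], [0.039, 0.999, 0.0], [-0.001, 0.0, -1.0]]
ft_force: [-0.1, 0.1, -1.8]
gripper_width: 0.054
```

Run:
```python
from h import *
a=arm.capture('side');b=arm.capture('top');s=arm.sense();p=s['eef_pos'];print(p)
goal(.539,-.0238,.0558,-.033)
def cr(im,cam):
    u=w2pix(cam,p).astype(int);return cv2.resize(im[u[1]-60:u[1]+60,u[0]-65:u[0]+65],None,fx=3,fy=3,interpolation=cv2.INTER_CUBIC)
save('p3',np.hstack([cr(a,'side'),cr(b,'top')]))
```

```text
[ 0.53939775 -0.02755296  0.07190418]
turn [ 0.     0.001 -0.006] shift mm [ 0.6  3.7 16.1]
```

View pics/p3.png

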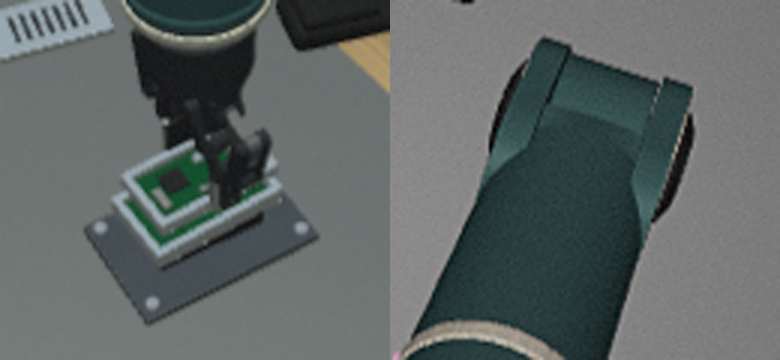

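The board carrier hovers level above the base in the side crop, with its near corner at about (170,225). I'll trim y and lower it.

drive_tool(targets=[0, 0, -0.005, 0.5, 3.5, 6, 40, 0, 0, -0.005, 0.5, 3.5, 12, 40, 0, 0, -0.005, 0.5, 3.5, 12, 40, 0, 0, -0.005, 0.5, 3.5, 12, 40, 0, 0, -0.005, 0.5, 3.5, 12, 40])

```text
clock: 7.28
eef_pos: [0.5387, -0.0242, 0.0593]
ee_rot: [[-0.999, 0.034, 0.0], [0.034, 0.999, -0.0], [-0.0, -0.0, -1.0]]
ft_force: [-0.2, -1.0, -1.9]
gripper_width: 0.0542
```

Run:
```python
from h import *
a=arm.capture('side');s=arm.sense();p=s['eef_pos'];print(p,s['ft_force'])
goal(.539,-.0238,.0558,-.033)
u=w2pix('side',p).astype(int);save('p4',a,7,(u[0]-50,u[1]-35,u[0]+50,u[1]+45))
```

```text
[ 0.53873233 -0.02414996  0.05932954] [ 0.3628631  -0.09459992 -2.220929  ]
turn [-0.     0.    -0.001] shift mm [-0.3  0.4  3.5]
```

View pics/p4.png

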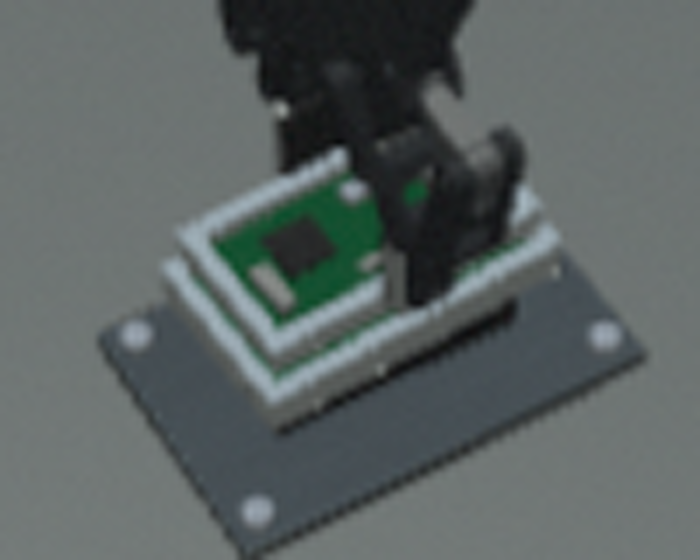

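The carrier hovers about 4 mm above the base and looks centred: the rim corner is at (280,340) against the base corner at (275,395). I'll lower and release.

drive_tool(targets=[0, 0, 0, 0, 0, 3, 40, 0, 0, 0, 0, 0, 4, 40, 0, 0, 0, 0, 0, 4, 40, 0, 0, 0, 0, 0, 4, 40, 0, 0, 0, 0, 0, 4, 60])

```text
clock: 7.95
eef_pos: [0.5388, -0.0241, 0.0552]
ee_rot: [[-0.999, 0.034, 0.0], [0.034, 0.999, -0.0], [-0.0, -0.0, -1.0]]
ft_force: [0.1, 1.0, -0.0]
gripper_width: 0.0602
```

drive_tool(targets=[0, 0, 0, 0, 0, 0, 75, 0, 0, 0, 0, 0, 0, 75, 0, 0, 0, 0, 0, 0, 75, 0, 0, 0, 0, 0, -10, 80, 0, 0, 0, 0, 0, -60, 85])

```text
clock: 8.57
eef_pos: [0.5373, -0.0242, 0.1146]
ee_rot: [[-0.999, 0.034, -0.004], [0.034, 0.999, -0.001], [0.004, -0.001, -1.0]]
ft_force: [1.2, -0.3, 0.5]
gripper_width: 0.085
```

Run:
```python
from h import *
goal(.54,-.03,.2,-.1);goal(.565,.2335,.2,-.268)
```

```text
turn [-0.001 -0.004  0.066] shift mm [ -2.6  -5.8 -85.4]
turn [-0.002 -0.004  0.234] shift mm [-18.6 258.4 -85.7]
```

drive_tool(targets=[0, 0, 0, 0, 0, -60, 85, 0, 0, 0.1, 0, 60, -60, 85, 0, 0, 0.23, -19, 258, -40, 85, 0, 0, 0.23, -19, 258, -40, 85, 0, 0, 0.23, -19, 258, -40, 85])

```text
clock: 9.2
eef_pos: [0.5648, 0.223, 0.1572]
ee_rot: [[-0.965, 0.261, 0.001], [0.261, 0.965, 0.0], [-0.001, 0.001, -1.0]]
ft_force: [0.7, -0.0, 0.5]
gripper_width: 0.0851
```

Run:
```python
from h import *
np.set_printoptions(precision=4,suppress=True)
for cam in('side','top'):
    img=arm.capture(cam)
    save('q_'+cam,img,6,tuple(np.r_[w2pix(cam,[.538,-.024,.06])-[50,40],w2pix(cam,[.538,-.024,.06])+[50,40]].astype(int)))
    print(cam,'board@',measure(cam,img,(.538,-.024),.068,half=.062,bg=140,debug='db_'+cam))
    print(cam,'cover',measure(cam,img,(.565,.234),.008))
goal(.565,.2335,.1,-.268)
```

```text
side board@ (array([ 0.5406, -0.022 ]), np.float64(-0.03507329892412555), (100.08751678466797, 56.219783782958984))
side cover (array([0.567 , 0.2343]), np.float64(-0.2709468135113536), (101.03557586669922, 57.81108093261719))
top board@ (array([ 0.5354, -0.0249]), np.float64(-0.0338852627618412), (109.28467559814453, 63.0400505065918))
top cover (array([0.5944, 0.3046]), np.float64(0.18571385749623756), (90.08745574951172, 15.841025352478027))
turn [ 0.001 -0.001  0.013] shift mm [-0.   5.1 55.8]
```

View pics/q_side.png

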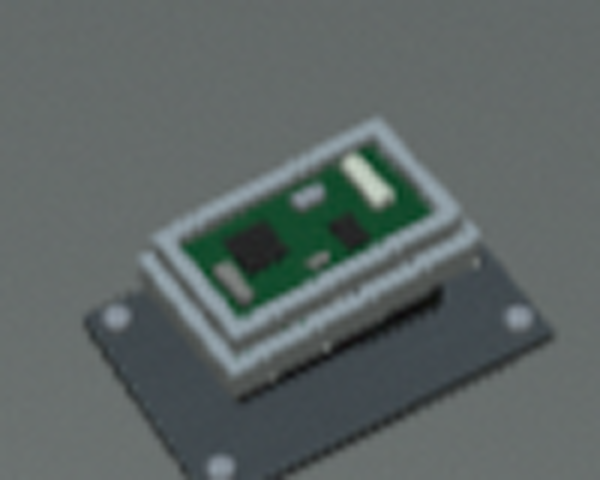

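The board carrier lies square with an even ledge: the side fit puts it 0.3 mm and 1.3 mm off the base centre. Next is the cover plate.

drive_tool(targets=[0, 0, 0.013, 0, 0, 50, 85, 0, 0, 0.013, 0, 4, 110, 85, 0, 0, 0.013, 0, 4, 110, 85, 0, 0, 0.013, 0, 4, 110, 85, 0, 0, 0.013, 0, 4, 110, 85])

```text
clock: 9.93
eef_pos: [0.5671, 0.2251, 0.0491]
ee_rot: [[-0.962, 0.273, 0.003], [0.273, 0.962, 0.002], [-0.003, 0.002, -1.0]]
ft_force: [-1.0, -0.4, 0.8]
gripper_width: 0.0852
```

Run:
```python
from h import *
a=arm.capture('side');s=arm.sense();p=s['eef_pos'];print(p)
goal(.5651,.2328,-.002,-.27)
u=w2pix('side',[p[0],p[1],.03]).astype(int);save('p5',a,6,(u[0]-50,u[1]-40,u[0]+50,u[1]+40))
```

```text
[0.56684819 0.22511871 0.04871363]
turn [ 0.002  0.002 -0.007] shift mm [ 3.9  6.8 50.7]
```

View pics/p5.png

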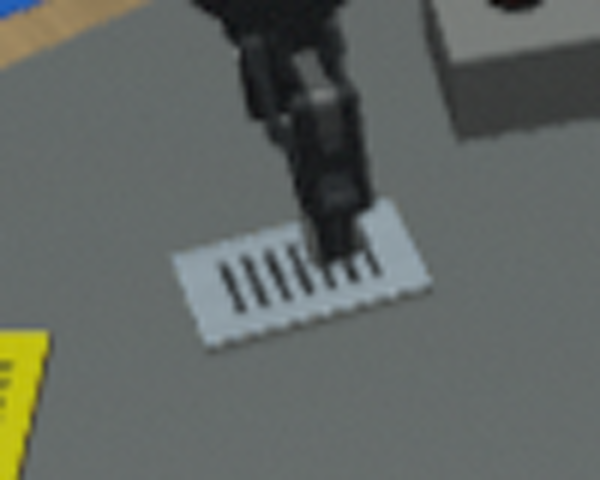

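The grey plate spans (175,200)–(430,350) in the crop, with the open jaws above it. The tool is about 7 mm short in y, so I'll correct that and then descend.

drive_tool(targets=[0, 0, -0.007, 4, 6.5, 0, 85, 0, 0, -0.007, 4, 6.5, 20, 85, 0, 0, -0.007, 4, 6.5, 35, 85, 0, 0, -0.007, 4, 6.5, 35, 85, 0, 0, -0.007, 4, 6.5, 35, 85])

```text
clock: 10.6
eef_pos: [0.5639, 0.2318, 0.0114]
ee_rot: [[-0.964, 0.267, -0.0], [0.267, 0.964, -0.0], [-0.0, -0.0, -1.0]]
ft_force: [-0.3, 0.4, -0.7]
gripper_width: 0.0849
```

Run:
```python
from h import *
goal(.5651,.2328,-.002,-.27)
```

```text
turn [-0.  0. -0.] shift mm [-0.9  1.3 13.4]
```

drive_tool(targets=[0, 0, 0, -1, 1, 8, 85, 0, 0, 0, -1, 1, 13.5, 85, 0, 0, 0, -1, 1, 13.5, 85, 0, 0, 0, -1, 1, 13.5, 60, 0, 0, 0, -1, 1, 13.5, 60])

```text
clock: 11.22
eef_pos: [0.5651, 0.2328, -0.0019]
ee_rot: [[-0.964, 0.267, 0.0], [0.267, 0.964, 0.0], [-0.0, 0.0, -1.0]]
ft_force: [-0.2, -0.3, 0.9]
gripper_width: 0.0598
```

drive_tool(targets=[0, 0, 0, 0, 0, 0, 40, 0, 0, 0, 0, 0, 0, 40, 0, 0, 0, 0, 0, 0, 40, 0, 0, 0, 0, 0, 0, 40])

```text
clock: 11.72
eef_pos: [0.5651, 0.2328, -0.0013]
ee_rot: [[-0.964, 0.267, 0.0], [0.267, 0.964, 0.0], [-0.0, 0.0, -1.0]]
ft_force: [-4.5, -0.4, 11.1]
gripper_width: 0.0536
```

Run:
```python
from h import *
goal(.5388,-.0238,.12,-.034)
```

```text
turn [ 0.     0.    -0.236] shift mm [ -43.1 -254.3 -121.4]
```

drive_tool(targets=[0, 0, 0, 0, 0, -60, 40, 0, 0, 0, 0, 0, -130, 40, 0, 0, -0.1, -10, -60, -130, 40, 0, 0, -0.236, -43, -254, -130, 40, 0, 0, -0.236, -43, -254, -130, 40])

```text
clock: 12.35
eef_pos: [0.5456, 0.0462, 0.1284]
ee_rot: [[-1.0, 0.031, 0.001], [0.031, 1.0, 0.001], [-0.001, 0.001, -1.0]]
ft_force: [1.6, -2.0, -0.4]
gripper_width: 0.0538
```

Run:
```python
from h import *
goal(.5388,-.0241,.12,-.034);print(arm.sense()['gripper_width'])
```

```text
turn [0.001 0.001 0.003] shift mm [  4.6 -70.5   8.4]
0.053790825157638764
```

drive_tool(targets=[0, 0, 0.003, 5, -50, 8, 40, 0, 0, 0.003, 5, -50, 8, 40, 0, 0, 0.003, 5, -50, 8, 40, 0, 0, 0.003, 5, -50, 8, 40])

```text
clock: 12.85
eef_pos: [0.5395, -0.0005, 0.12]
ee_rot: [[-0.999, 0.035, 0.0], [0.035, 0.999, 0.0], [-0.0, 0.0, -1.0]]
ft_force: [0.7, 0.5, -1.9]
gripper_width: 0.0537
```

Run:
```python
from h import *
goal(.5388,-.0241,.08,-.034)
```

```text
turn [ 0.     0.    -0.001] shift mm [ -0.1 -23.6  40. ]
```

drive_tool(targets=[0, 0, 0, 0, -23.5, 0, 40, 0, 0, 0, 0, -23.5, 30, 40, 0, 0, 0, 0, -23.5, 40, 40, 0, 0, 0, 0, -23.5, 40, 40, 0, 0, 0, 0, -23.5, 40, 40])

```text
clock: 13.48
eef_pos: [0.5389, -0.025, 0.0807]
ee_rot: [[-0.999, 0.036, 0.001], [0.036, 0.999, -0.0], [-0.001, 0.0, -1.0]]
ft_force: [0.1, 0.1, -1.7]
gripper_width: 0.0537
```

Run:
```python
from h import *
goal(.5388,-.0241,.067,-.034)
a=arm.capture('side');p=arm.sense()['eef_pos'];print(p)
u=w2pix('side',p).astype(int);save('p6',a,7,(u[0]-50,u[1]-35,u[0]+50,u[1]+45))
```

```text
turn [ 0.     0.001 -0.002] shift mm [ 0.1  0.9 13.7]
[ 0.53888646 -0.02508304  0.08072547]
```

View pics/p6.png

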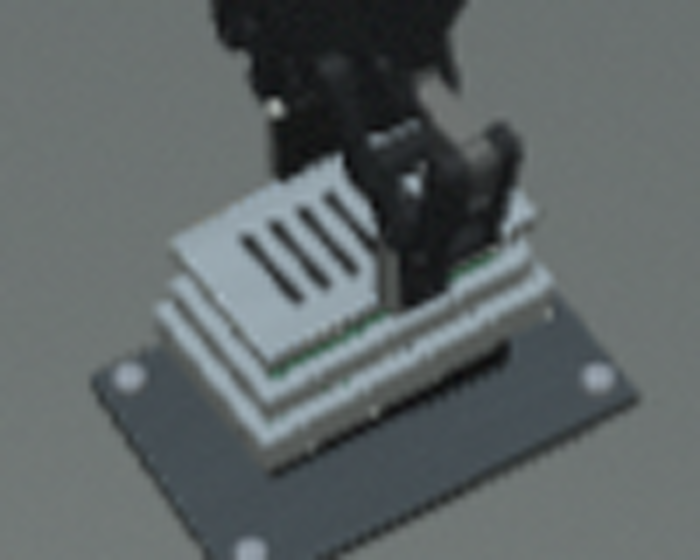

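The cover plate hovers about 13 mm above the board carrier and lines up with it (near corner at (272,360) above (270,400)). I'll lower it.

drive_tool(targets=[0, 0, -0.002, 0, 0.8, 6, 40, 0, 0, -0.002, 0, 0.8, 10, 40, 0, 0, -0.002, 0, 0.8, 12, 40, 0, 0, -0.002, 0, 0.8, 14, 40, 0, 0, -0.002, 0, 0.8, 14, 40])

```text
clock: 14.15
eef_pos: [0.5385, -0.0246, 0.0667]
ee_rot: [[-0.999, 0.035, 0.0], [0.035, 0.999, 0.001], [0.0, 0.001, -1.0]]
ft_force: [-7.4, 1.2, 17.4]
gripper_width: 0.054
```

drive_tool(targets=[0, 0, 0, 0, 0, 0, 40, 0, 0, 0, 0, 0, 0, 60, 0, 0, 0, 0, 0, 0, 75, 0, 0, 0, 0, 0, 0, 75, 0, 0, 0, 0, 0, -10, 80])

```text
clock: 14.78
eef_pos: [0.538, -0.0246, 0.0758]
ee_rot: [[-0.999, 0.035, -0.001], [0.035, 0.999, -0.0], [0.001, -0.0, -1.0]]
ft_force: [0.3, -0.3, 0.9]
gripper_width: 0.0799
```

drive_tool(targets=[0, 0, 0, 0, 0, -60, 85, 0, 0, 0, 0, 60, -120, 85, 0, 0, 0, 0, 120, -120, 85, 0, 0, 0, 0, 120, -120, 85, 0, 0, 0, 0, 120, -120, 85])

```text
clock: 15.4
eef_pos: [0.5426, 0.096, 0.1963]
ee_rot: [[-0.999, 0.033, 0.0], [0.033, 0.999, -0.0], [-0.0, -0.0, -1.0]]
ft_force: [-0.9, -1.1, -0.4]
gripper_width: 0.0846
```

Run:
```python
from h import *
a=arm.capture('side')
print(measure('side',a,(.538,-.024),.076,half=.065,bg=140))
u=w2pix('side',[.538,-.024,.06]).astype(int);save('p7',a,6,(u[0]-50,u[1]-40,u[0]+50,u[1]+40))
goal(.539,-.0241,.12,-.034)
```

```text
(array([ 0.54030996, -0.02276068]), np.float64(-0.03446902767278657), (100.33692932128906, 56.39752197265625))
turn [-0.001 -0.    -0.001] shift mm [  -0.7 -118.7   76. ]
```

View pics/p7.png

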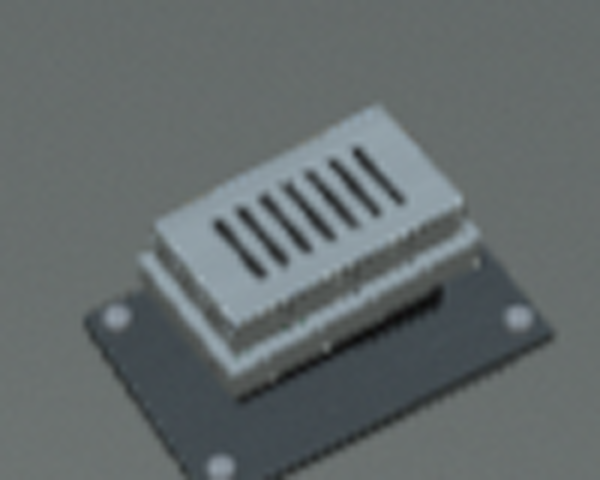

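The cover is centred to within 1 mm (side fit: cover at .5403/-.0228, base at .5403/-.0233). Next I grip the base.

drive_tool(targets=[0, 0, 0, 0, -60, 0, 85, 0, 0, 0, -0.5, -119.5, 30, 85, 0, 0, 0, -0.5, -119.5, 70, 85, 0, 0, 0, -0.5, -119.5, 70, 85, 0, 0, 0, -0.5, -119.5, 70, 85])

```text
clock: 16.08
eef_pos: [0.5393, -0.0244, 0.127]
ee_rot: [[-0.999, 0.035, 0.0], [0.035, 0.999, -0.0], [-0.0, -0.0, -1.0]]
ft_force: [0.2, 0.8, -0.3]
gripper_width: 0.0854
```

drive_tool(targets=[0, 0, 0, 0, 0, 0, 85])

```text
clock: 16.2
eef_pos: [0.5397, -0.0237, 0.1273]
ee_rot: [[-0.999, 0.034, 0.002], [0.034, 0.999, 0.0], [-0.002, 0.0, -1.0]]
ft_force: [0.2, 0.6, 0.6]
gripper_width: 0.0849
```

Run:
```python
from h import *
goal(.5386,-.025,.09,-.034);goal(.5386,-.025,.024,-.034)
```

```text
turn [0.    0.002 0.   ] shift mm [ 1.1 -1.3 37.3]
turn [0.    0.002 0.   ] shift mm [  1.2  -1.4 103.3]
```

drive_tool(targets=[0, 0, 0, 1, -1.2, 30, 85, 0, 0, 0, 1, -1.2, 52, 85, 0, 0, 0, 1, -1.2, 52, 85, 0, 0, 0, 1, -1.2, 52, 85, 0, 0, 0, 1, -1.2, 52, 85])

```text
clock: 16.82
eef_pos: [0.5385, -0.0251, 0.075]
ee_rot: [[-0.999, 0.035, 0.002], [0.035, 0.999, 0.0], [-0.002, 0.0, -1.0]]
ft_force: [0.9, 0.1, 0.8]
gripper_width: 0.0854
```

Run:
```python
from h import *
goal(.5386,-.025,.024,-.034)
```

```text
turn [ 0.     0.002 -0.001] shift mm [ 0.   0.1 51. ]
```

drive_tool(targets=[0, 0.001, 0, 0, 0, 15, 85, 0, 0.001, 0, 0, 0, 30, 85, 0, 0.001, 0, 0, 0, 45, 85, 0, 0.001, 0, 0, 0, 51, 85, 0, 0.001, 0, 0, 0, 51, 85])

```text
clock: 17.45
eef_pos: [0.5377, -0.0255, 0.0224]
ee_rot: [[-0.999, 0.035, -0.002], [0.035, 0.999, -0.0], [0.002, -0.0, -1.0]]
ft_force: [0.3, 0.6, 0.7]
gripper_width: 0.0849
```

drive_tool(targets=[0, 0, 0, 0, 0, 0, 75, 0, 0, 0, 0, 0, 0, 68, 0, 0, 0, 0, 0, 0, 64, 0, 0, 0, 0, 0, 0, 55, 0, 0, 0, 0, 0, 0, 50])

```text
clock: 18.08
eef_pos: [0.5381, -0.0255, 0.0236]
ee_rot: [[-0.999, 0.035, -0.0], [0.035, 0.999, 0.0], [0.0, 0.0, -1.0]]
ft_force: [-3.8, -1.7, 12.3]
gripper_width: 0.0633
```

drive_tool(targets=[0, 0, 0, 0, 0, 0, 50, 0, 0, 0, 0, 0, 0, 50, 0, 0, 0, 0, 0, 0, 50])

```text
clock: 18.45
eef_pos: [0.5382, -0.0254, 0.0236]
ee_rot: [[-0.999, 0.035, -0.0], [0.035, 0.999, 0.0], [0.0, 0.0, -1.0]]
ft_force: [-4.7, -1.0, 12.7]
gripper_width: 0.063
```

Gripped. I'll lift gently, ramping the speed up and back down.

drive_tool(targets=[0, 0, 0, 0, 0, -2, 50, 0, 0, 0, 0, 0, -6, 50, 0, 0, 0, 0, 0, -12, 50, 0, 0, 0, 0, 0, -20, 50, 0, 0, 0, 0, 0, -28, 50])

```text
clock: 19.08
eef_pos: [0.538, -0.0252, 0.0516]
ee_rot: [[-0.999, 0.035, -0.001], [0.035, 0.999, -0.0], [0.001, -0.0, -1.0]]
ft_force: [-0.0, -0.3, -5.9]
gripper_width: 0.0631
```

drive_tool(targets=[0, 0, 0, 0, 0, -8, 50, 0, 0, 0, 0, 0, -16, 50, 0, 0, 0, 0, 0, -24, 50, 0, 0, 0, 0, 0, -32, 50, 0, 0, 0, 0, 0, -40, 50])

```text
clock: 19.7
eef_pos: [0.538, -0.0253, 0.0915]
ee_rot: [[-0.999, 0.035, -0.001], [0.035, 0.999, -0.0], [0.001, -0.0, -1.0]]
ft_force: [-0.1, -0.1, -5.5]
gripper_width: 0.0629
```

drive_tool(targets=[0, 0, 0, 0, 0, -8, 50, 0, 0, 0, 0, 0, -16, 50, 0, 0, 0, 0, 0, -24, 50, 0, 0, 0, 0, 0, -29, 50, 0, 0, 0, 0, 0, -32, 50])

```text
clock: 20.32
eef_pos: [0.538, -0.0252, 0.1232]
ee_rot: [[-0.999, 0.035, -0.001], [0.035, 0.999, 0.0], [0.001, 0.0, -1.0]]
ft_force: [0.1, 0.5, -5.4]
gripper_width: 0.063
```

drive_tool(targets=[0, 0, 0, 0, 0, 0, 50, 0, 0, 0, 0, 0, 0, 50, 0, 0, 0, 0, 0, 0, 50, 0, 0, 0, 0, 0, 0, 50, 0, 0, 0, 0, 0, 0, 50])

```text
clock: 20.95
eef_pos: [0.538, -0.0253, 0.1229]
ee_rot: [[-0.999, 0.035, -0.001], [0.035, 0.999, -0.0], [0.001, -0.0, -1.0]]
ft_force: [-0.0, 0.7, -4.9]
gripper_width: 0.0633
```

Run:
```python
from h import *
a=arm.capture('side');s=arm.sense();p=s['eef_pos'];print(p,s['ft_force'],abs(s['qvel']).max(),s['gripper_width'])
u=w2pix('side',p).astype(int);save('p8',a,6,(u[0]-60,max(u[1]-50,0),u[0]+60,u[1]+50))
```

```text
[ 0.53800214 -0.02524942  0.12292502] [-0.09958967  0.4563778  -5.30375771] 0.002516490782673679 0.06301791141456321
```

View pics/p8.png

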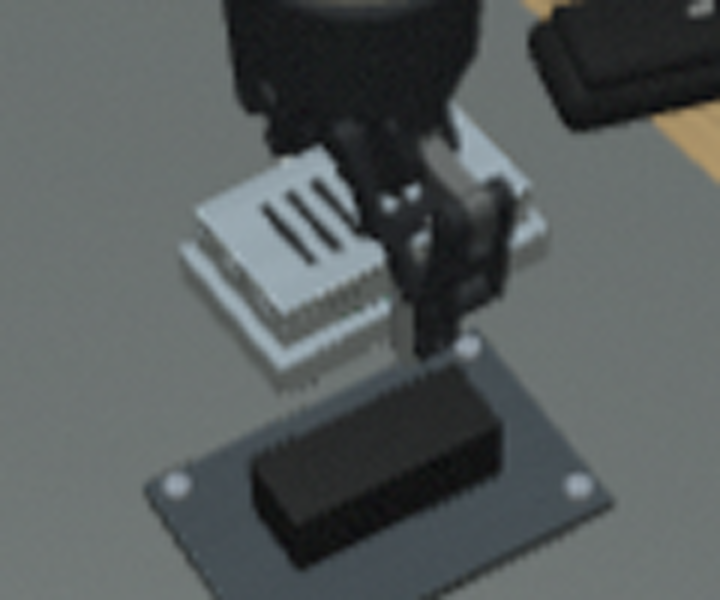

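The pile is held 10 cm above the empty pedestal, level, with an even ledge. The measured weight is 5.3 N, which matches all three parts. I'll hand it in.

```bash
python3 -c "
from bench import arm
print(arm.close_job())"
```

```text
the job is handed in; nothing more can be done
None
```

The pile of three is held by the base carrier about 99 mm above the stand, and I handed the job in at about 21 s of the 72 s allowed. The hand-in reports no verdict.

- **Placing:** In the side-camera fits, the board carrier lay 0.3 mm (x) and 1.3 mm (y) off the base centre. The grey cover plate was within about 1 mm of the board carrier. Both were square to within 0.01 rad. I left the pink and yellow look-alikes alone.
- **Lift:** The arm was still, the opening was 63 mm on the 64 mm base, and the measured 5.3 N matches the weight of all three parts. The last picture shows the pile level with an even ledge and the pedestal empty.
- **What disagreed:** The top and side cameras differed by 2–4 mm in absolute position. I relied on side-camera differences, where that error mostly cancels. The top-camera rectangle fits of the board carrier (on the bench and after placing) and of the cover plate failed, so I did not use them.
- **Not checked:** I did not measure whether the mouse, lab camera, stop box and screwdriver stayed put. The arm was not seen to touch any of them.

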